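Snap the lid onto the screw tub

ROBOT

A 6-joint arm with a two-finger parallel gripper is mounted at the origin on the work surface; the furniture and walls round the work are solid. World frame = base frame: x ahead of the robot, y to its left, z up, the work surface at z = 0. Lengths are in m, angles in rad, forces in N, time in s.
With the tool pointing down it reaches from about 0.325 to 0.875 m from the base axis. Payload 4.4 kg.
Tool frame: the origin (TCP) lies midway between the tips of the shut fingers; the grasp point (between the pads) lies 19 mm behind it; y points along the fingers, z is the direction in which the jaws open and shut, and the axes are right-handed (so a half turn about y gives the same grasp; the last joint's range is limited). The gripper opens to 85 mm and grips with 20 to 120 N. Pads are 22 mm wide; open, the fingers measure 114 mm over their backs; the gripper's body (76 mm by 85 mm) begins 54 mm behind the grasp point. The pads swing forward as they close: fully open they stand 13 mm farther back than shut.
Start: joints at [-1.252, 0.207, 1.542, -0, 1.393, -0.15], TCP at [0.26, -0.513, 0.231] pointing down, gripper open.
Joint ranges: [-2.73, 2.73], [-0.86, 2.22], [0.23, 2.46], [-1.11, 4.25], [0.08, 2.63], [-2.82, 2.82]. Speed limits (rad/s): [2.79, 2.79, 3.14, 3.14, 3.14, 3.14].

INTERFACE

Orientations are given as a unit quaternion [w, x, y, z].
In Python, from rig import env gives the robot as it stands.
- The arm moves only by the shell command python3 -m creep 'ROWS' [FORCE]. ROWS is JSON, a list of rows, each a list of 7 numbers: the shift along the tool's x, y, z in mm, then the turn, a rotation vector about the tool's x, y, z in degrees, then the gripper's target within -1 to 1 (shut at 1, half-way at 0, fully open at -1). In form: [[x, y, z, rx, ry, rz, grip], ...]. A call has 1 to 10 rows; each row shifts and turns the commanded pose from where the row before left it, along the tool's axes as they then stand; what a row does not reach is not made up. A row lasts 1/8 s, in which the tool goes at most 62.5 mm and 10.7 degrees, less where a joint would pass 70% of its speed; a pose out of reach is approached as far as the arm can. A call with a gripper value outside its range is refused whole. The fingers move at their own pace and stop on an object; FORCE is the grip in N (left out, the last holds). Time passes only in rows, so rows that do not move let the fingers close. It gives the time, the measured TCP pose, the force and the opening at its end, in the units of the state.
- env.state(): the state, without advancing time (a new reading comes with each control period).
- env.get_image(name): name is "side" or "top"; returns a dict with "pixels" (480x640x3 uint8, blue, green, red), "intrinsics" (3x3 intrinsics, pixels), "xyz" and "orientation" of the camera in the world. Camera axes: x right, y up, looking along -z (the intrinsics and any distortion apply to the point x, -y, -z); pixel columns grow to the right and rows downward; lengths in m; the calibration is good to about 2 mm. A picture is of the moment at which its call begins. There is no depth.
- env.finish_job(): hands the job in, once; it reports no verdict.
The state is a dict: "t": time; "joint_positions": joint angles; "dq": joint speeds; "joint_torque": joint torques, N m; "eef_pos": TCP position; "tool_rot": TCP orientation; "ft_force": force on the tool from outside, world axes, zero at the start; "torque": the same for the moment, N m; "finger_gap": opening from 0.0 (shut) to 1.0 (fully open).
Only numpy, scipy, OpenCV 4.12 (cv2) and the standard library are available. Lean on these libraries where they do the work, as an engineer would, in place of code of your own. Each camera call takes 0.05 s, during which the arm holds its last target. There are 200 camera calls.

TASK

Close the white tub of screws so that no sawdust gets in: pick up the blue lid by its grip, set it on the tub and press it down until all three clips have snapped over its edge and it sits level on the rim, then let go. Leave the smaller red lid, the masking tape and the wing bolt where they lie.

Things in the scene. Friction and masses are not known exactly. Their poses are not given: they have to be found in the camera images.
- tub: Round white open tub of screws, 90 mm outside, 82 mm inside at the mouth, let into a round plywood base 132 mm across, 12 mm thick; all fixed to the bench. Origin: centre of the base's underside, on the bench; z up; rim 62 mm up. Three springy blue clips 18 mm wide stand round it, 52 mm from the axis, 120 degrees apart (one towards its -x).
- tub_rim (a point): Centre of the tub's mouth, level with the rim (62 mm above the bench); z up. The clip noses reach in over the rim to 45 mm from the axis, slope outward above that and flare to 61 mm from the axis at their tops, 28 mm above the rim, so they guide the lid in. The lid may be turned any way about the vertical.
- blue_lid: The tub's blue lid, 80 g, standing right way up. Disc 98 mm across, 5 mm thick (14 to 19 mm above the origin); below it a tapering plug, 66 narrowing to 56 mm across, that enters the mouth; on top an upright grip bar 50 mm long (lid's x), 16 mm thick (lid's y), 19 to 59 mm above the origin. Origin: centre of the plug's flat underside; z up.
- blue_lid_seat (a point): Centre of the underside of the blue lid's disc, 14 mm above its origin; lies at tub_rim when home. Merely set down, the lid stays on the clips with this point about 14 mm above the rim; pressing straight down with about 6 to 15 N snaps it home. Then the clip tops stand 23 mm above the disc.
- red_lid: Bystander: a smaller red lid of another tub, of like shape, disc 72 mm across, grip bar 40 x 16 mm, 59 mm high over all. Does not fit. Origin: centre of its underside; z up.
- masking_roll: Bystander: roll of cream masking tape lying flat, 82 mm across, 24 mm high. Origin: centre of its underside.
- wing_bolt: Bystander: grey steel wing bolt lying on the bench, 45 x 77 x 18 mm. Origin: centre of its underside.

How it is judged:
By the outcome, as a careful person would: the job done as asked, in the order asked, and still so for the second after the job is handed in, with the robot touching nothing.
It also fails if it takes over 35 s, if anything falls off the work surface, if the arm or the gripper's body presses on something with over 40 N, if the wrist force passes 120 N, or if a joint passes its speed limit or range.

## Working session

There is one attempt and no reset: what is moved stays moved. The work goes in short steps, Python scripts to look and compute and a shell command to move; the robot and the scene stay as the last step left them, time stands still between calls to the robot, and variables do not carry over. Pictures are saved under pics/ and viewed, about 8 in all and at most 12, crops included, and the job is handed in when it is done.

```bash
mkdir -p pics; cat > h.py <<'E'
import numpy as np, cv2
from rig import env
from scipy.spatial.transform import Rotation as R
def rot(q): return R.from_quat([q[1],q[2],q[3],q[0]]).as_matrix()
def ray(im,u,v):
    K=np.array(im["intrinsics"]); d=np.linalg.inv(K)@[u,v,1]; d=np.array([d[0],-d[1],-d[2]])
    return np.array(im["xyz"]), rot(im["orientation"])@d
def plane(im,u,v,z):
    o,d=ray(im,u,v); return o+d*(z-o[2])/d[2]
def proj(im,p):
    c=rot(im["orientation"]).T@(np.array(p)-im["xyz"]); k=np.array(im["intrinsics"])@[c[0],-c[1],-c[2]]; return k[:2]/k[2]
E
python3 - <<'E'
from h import *
for n in("side","top"):
    im=env.get_image(n); cv2.imwrite(f"pics/{n}0.png",im["pixels"]); print(n,[k for k in im],im["xyz"],im["orientation"],im["intrinsics"])
s=env.state(); print(s); print(rot(s["tool_rot"]))
E
```

```text
side ['pixels', 'intrinsics', 'xyz', 'orientation'] [ 0.06060972 -0.80436917  0.4007216 ] [ 0.78365581  0.55307821 -0.16263681 -0.23138135] [[524.28391963   0.         319.07151051]
 [  0.         524.28391963 243.53192123]
 [  0.           0.           1.        ]]
top ['pixels', 'intrinsics', 'xyz', 'orientation'] [ 0.44756134 -0.08716918  1.04605492] [-0.7064566  -0.02550174  0.03032415  0.70664644] [[505.20406483   0.         319.14200152]
 [  0.         505.20406483 241.31473749]
 [  0.           0.           1.        ]]
{'t': 0.1, 'joint_positions': array([-1.25249361e+00,  2.07338038e-01,  1.54282825e+00,  8.88692747e-06,
        1.39348887e+00, -1.50501249e-01]), 'dq': array([-0.00235935, -0.00061665, -0.00199619, -0.00109973, -0.00027797,
       -0.00075836]), 'joint_torque': array([-1.15099607e-03, -3.84096515e+01, -2.92547858e+01, -1.48603749e-04,
        4.95651664e-03,  1.58761281e-05]), 'eef_pos': array([ 0.25957122, -0.51230902,  0.23023189]), 'tool_rot': array([ 0.16417493, -0.16429098,  0.68849649, -0.68704269]), 'ft_force': array([0.5020816 , 0.30611845, 0.0941295 ]), 'torque': array([-0.00451292,  0.03147615,  0.01173406]), 'finger_gap': 1.0003392212825282}
[[-8.92110133e-01 -6.37162406e-04  4.51817557e-01]
 [-4.51817894e-01  1.96163688e-03 -8.92108033e-01]
 [-3.17884284e-04 -9.99997873e-01 -2.03787752e-03]]
```

View pics/top0.png

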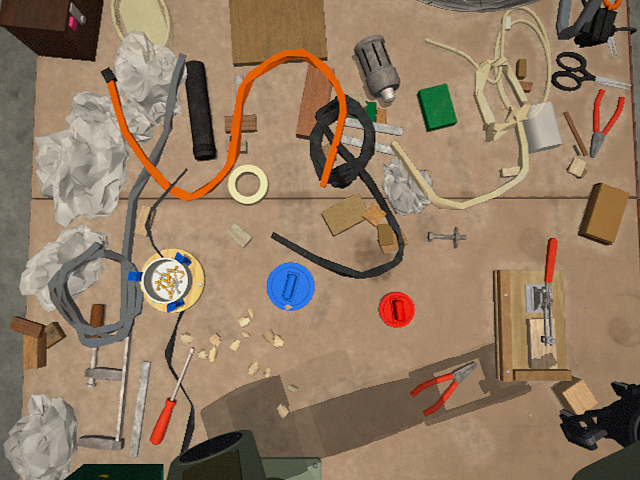

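View pics/side0.png

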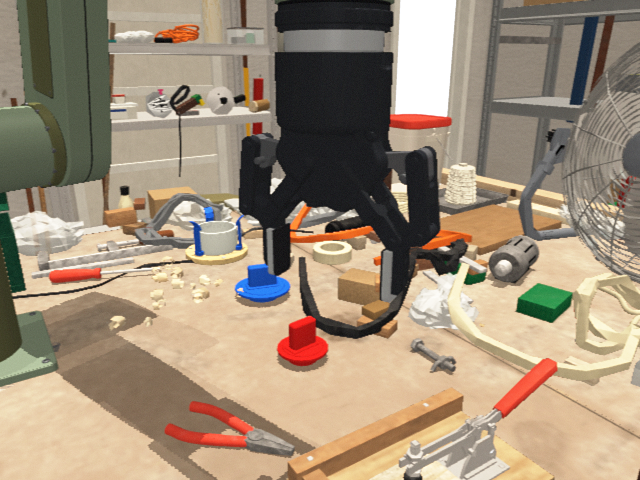

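The top view shows the blue lid at about (290,287) with its bar running nearly up-down in the picture. The tub is at (167,281) with clips at (134,277), (182,258) and (184,305). The red lid is at (397,310). In the side view the lid is at (262,285) and the tub at (217,237).

```bash
python3 - <<'E'
from h import *
im=env.get_image("top"); p=im["pixels"]; hsv=cv2.cvtColor(p,cv2.COLOR_BGR2HSV)
m=cv2.inRange(hsv,(100,120,60),(125,255,255)); 
cs=[c for c in cv2.findContours(m,cv2.RETR_EXTERNAL,cv2.CHAIN_APPROX_NONE)[0] if cv2.contourArea(c)>15]
for c in cs:
    (u,v),r=cv2.minEnclosingCircle(c); e=cv2.fitEllipse(c) if len(c)>20 else None; M=cv2.moments(c); cu,cv_=M["m10"]/M["m00"],M["m01"]/M["m00"]
    print(cv2.contourArea(c),(cu,cv_),r,e)
    if r>15: print(" lid@.0165",plane(im,*e[0],.0165))
    else: print(" clip@.085",plane(im,cu,cv_,.085))
w=cv2.inRange(hsv,(0,0,150),(180,40,255)); roi=np.zeros_like(w); roi[245:320,125:215]=255
c=max(cv2.findContours(w&roi,cv2.RETR_EXTERNAL,cv2.CHAIN_APPROX_NONE)[0],key=cv2.contourArea); h=cv2.convexHull(c)
(u,v),r=cv2.minEnclosingCircle(h); e=cv2.fitEllipse(h); print("tub",u,v,r,e,plane(im,u,v,.062),plane(im,*e[0],.062))
pt=plane(im,u,v,.062); print("exp rim r px",np.linalg.norm(proj(im,pt+[.045,0,0])-proj(im,pt)))
a=cv2.resize(p[252:325,115:215],(400,292),interpolation=cv2.INTER_CUBIC); b=cv2.resize(p[252:325,240:340],(400,292),interpolation=cv2.INTER_CUBIC)
cv2.imwrite("pics/crop1.png",np.hstack([a,b]))
E
```

```text
94.5 (173.87477954144617, 305.1516754850088) 9.300638198852539 ((173.61288452148438, 305.3343505859375), (7.156301975250244, 19.450334548950195), 64.89791107177734)
 clip@.085 [0.40285794 0.18025893 0.085     ]
99.0 (134.0185185185185, 276.013468013468) 7.826338291168213 ((134.02906799316406, 275.9111328125), (9.849189758300781, 14.543313980102539), 86.95690155029297)
 clip@.085 [0.45771469 0.25678428 0.085     ]
1693.5 (290.1362070662336, 285.705540793229) 24.095043182373047 ((290.1391296386719, 285.7426452636719), (46.23717498779297, 46.9891357421875), 103.48611450195312)
 lid@.0165 [ 0.43859156 -0.03530979  0.0165    ]
86.0 (182.03100775193798, 258.8488372093023) 8.270170211791992 ((181.67404174804688, 258.6498718261719), (7.228813171386719, 17.82381248474121), 120.70409393310547)
 clip@.085 [0.49020313 0.1667262  0.085     ]
tub 163.4088134765625 281.3753662109375 24.904264450073242 ((164.04893493652344, 280.5157775878906), (44.85263442993164, 48.273685455322266), 34.89187240600586) [0.44756495 0.20791184 0.062     ] [0.44922499 0.20671325 0.062     ]
exp rim r px 23.218235095884392
```

View pics/crop1.png

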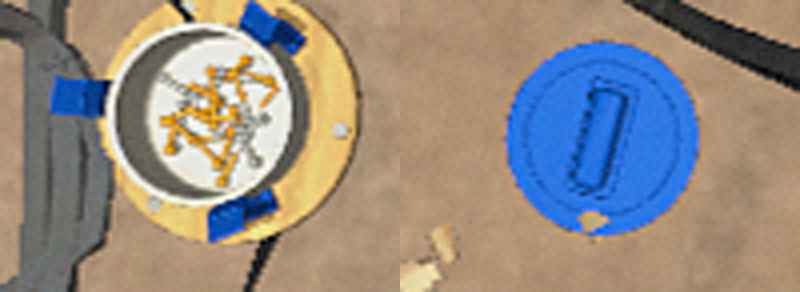

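```bash
cat >> h.py <<'E'
def go(target, T=None):
    "shift in tool axes (mm) from measured TCP to target"
    s=env.state(); return np.round(rot(s["tool_rot"]).T@(np.array(target)-s["eef_pos"])*1000,1)
def yaw(d):
    "tool-y turn (deg) bringing tool z onto +-d (horizontal)"
    Rm=rot(env.state()["tool_rot"]); l=Rm.T@np.append(d,0); a=np.degrees(np.arctan2(l[0],l[2])); return a,(a+180)%360-180 if 0 else (a-180 if a>0 else a+180)
E
python3 - <<'E'
from h import *
im=env.get_image("top"); sd=env.get_image("side"); g=cv2.cvtColor(im["pixels"],cv2.COLOR_BGR2GRAY)
f=lambda x,y:((x-400)/4+240,y/4+252)
P=[plane(im,*f(*q),.059)[:2] for q in((633,88),(607,188),(595,88),(572,185))]
for a,b in((0,1),(2,3)): d=P[a]-P[b]; print("bar dir deg",np.degrees(np.arctan2(d[1],d[0])))
print("bar ctr",np.mean(P,0))
# side check: lid disc and bar, clips
p=sd["pixels"]; m=cv2.inRange(cv2.cvtColor(p,cv2.COLOR_BGR2HSV),(100,150,40),(125,255,255))
n,l,st,ce=cv2.connectedComponentsWithStats(m)
for i in range(1,n):
    if st[i,4]>40: print(st[i],ce[i])
for q in([.4386,-.0353,.059],[.4386,-.0353,.019],[.45,.204,.062]): print(q,proj(sd,q))
c=cv2.resize(p[200:310,180:340],(800,550),interpolation=cv2.INTER_CUBIC)
for q in([.4386,-.0353,.059],[.4386,-.0353,.019],[.45,.204,.062]):
    u,v=(proj(sd,q)-[180,200])*5; cv2.circle(c,(int(u),int(v)),4,(0,255,255),-1)
t=np.linspace(0,6.28,60)
for C,r,z in(((.45,.204),.045,.062),((.4386,-.0353),.049,.019)):
    for a in t:
        u,v=(proj(sd,[C[0]+r*np.cos(a),C[1]+r*np.sin(a),z])-[180,200])*5; cv2.circle(c,(int(u),int(v)),2,(0,255,0),-1)
cv2.imwrite("pics/side1.png",c)
d=np.mean([P[0]-P[1],P[2]-P[3]],0); d/=np.linalg.norm(d); n=np.array([-d[1],d[0]])
print("yaw",yaw(n),"go",go([.4386,-.0353,.15]))
E
```

```text
bar dir deg -14.453648860982032
bar dir deg -13.132777414803302
bar ctr [ 0.43790372 -0.03804697]
[581  18  15  32 140] [587.42857143  32.37857143]
[573  48  15  46 158] [579.50632911  70.2278481 ]
[204 207  10  14 104] [208.61538462 213.48076923]
[236 215   7  35  86] [238.68604651 234.88372093]
[191 222  13  34 177] [197.01129944 238.84745763]
[ 235  264   55   38 1306] [261.81699847 284.58422665]
[0.4386, -0.0353, 0.059] [262.21834787 264.49914501]
[0.4386, -0.0353, 0.019] [263.06187428 285.44404175]
[0.45, 0.204, 0.062] [215.39545952 226.75889078]
yaw (np.float64(-139.33646250713394), np.float64(40.663537492866055)) go [-375.2   81.2 -344.9]
```

View pics/side1.png

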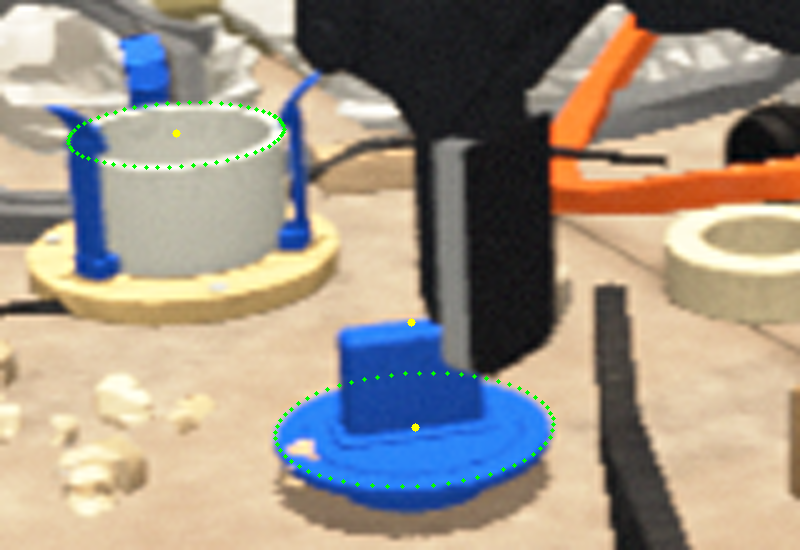

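The side picture agrees with the top measurement: lid at (0.438,-0.036), tub mouth at about (0.450,0.204). I'll approach above the lid first, then turn.

```bash
python3 -m creep '[[-30,0,-28,0,0,0,-1],[-43,0,-40,0,0,0,-1],[-43,0,-40,0,0,0,-1],[-43,0,-40,0,0,0,-1],[-43,0,-40,0,0,0,-1],[-43,0,-40,0,0,0,-1],[-43,0,-40,0,0,0,-1],[-43,0,-40,0,0,0,-1],[-43,0,-37,0,0,0,-1],[0,0,0,0,0,0,-1]]' 40 && python3 -m creep '[[0,0,0,0,10.2,0,-1],[0,0,0,0,10.2,0,-1],[0,0,0,0,10.2,0,-1],[0,0,0,0,10.1,0,-0.5],[0,0,0,0,0,0,-0.4],[0,0,0,0,0,0,-0.4]]'; python3 - <<'E'
from h import *
a=np.radians(-13.8); print("yaw",yaw([-np.sin(a),np.cos(a)]),go([.438,-.0365,.030]),env.state()["finger_gap"])
E
```

```text
t: 1.5
eef_pos: [0.4381, -0.0327, 0.2313]
tool_rot: [0.167, -0.167, 0.687, -0.687]
ft_force: [0.1, -0.4, -0.2]
finger_gap: 1.001
t: 2.25
eef_pos: [0.4374, -0.0368, 0.2312]
tool_rot: [0.085, -0.085, -0.702, 0.702]
ft_force: [0.2, -0.8, -1.1]
finger_gap: 0.702
yaw (np.float64(-179.96002311319373), np.float64(0.039976886806272205)) [ -0.5 201.2  -0.5] 0.7022252312331672
```

```bash
python3 -m creep '[[0,30,0,0,0,0,-0.4],[0,45,0,0,0,0,-0.4],[0,45,0,0,0,0,-0.4],[0,40,0,0,0,0,-0.4],[0,25,0,0,0,0,-0.4],[0,12,0,0,0,0,-0.4],[0,6,0,0,0,0,-0.4],[0,0,0,0,0,0,-0.4]]' 40; python3 - <<'E'
from h import *
s=env.state(); im=env.get_image("side"); cv2.imwrite("pics/s2.png",cv2.resize(im["pixels"][180:330,160:360],(800,600)))
E
```

```text
t: 3.25
eef_pos: [0.4381, -0.0364, 0.0288]
tool_rot: [0.085, -0.085, -0.702, 0.702]
ft_force: [-0.1, 0.3, -0.3]
finger_gap: 0.696
```

View pics/s2.png

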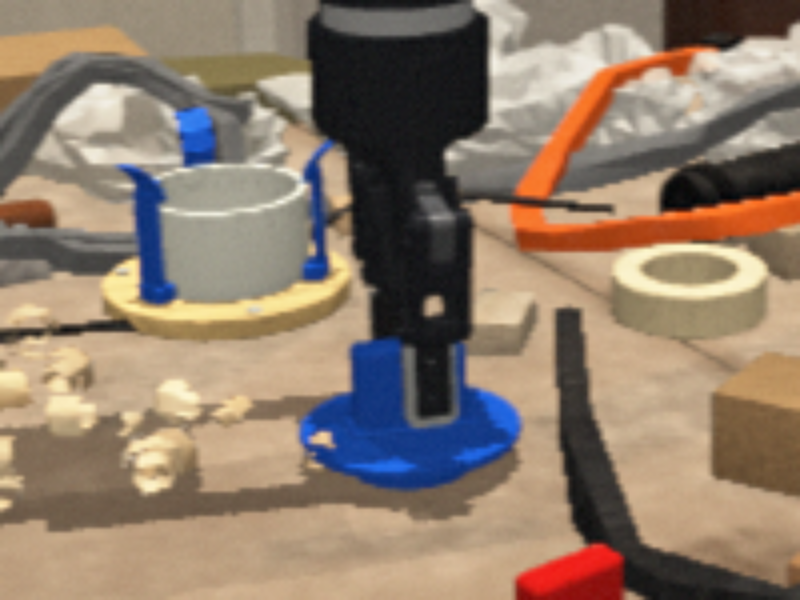

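The fingers straddle the bar, with the near finger at crop (430,385). Closing and lifting.

```bash
python3 -m creep '[[0,0,0,0,0,0,1],[0,0,0,0,0,0,1],[0,0,0,0,0,0,1],[0,0,0,0,0,0,1],[0,0,0,0,0,0,1],[0,0,0,0,0,0,1]]' 80; python3 -m creep '[[0,-10,0,0,0,0,1],[0,-30,0,0,0,0,1],[0,-40,0,0,0,0,1],[0,-40,0,0,0,0,1],[0,-30,0,0,0,0,1],[0,0,0,0,0,0,1],[0,0,0,0,0,0,1]]'; python3 - <<'E'
from h import *
im=env.get_image("side"); tp=env.get_image("top"); s=env.state(); print(s["eef_pos"])
a=im["pixels"][100:320,150:390]; b=tp["pixels"][220:340,110:350]
cv2.imwrite("pics/s3.png",np.hstack([cv2.resize(a,(400,367)),cv2.resize(b,(400,367))]))
print(go([.45,.204,s["eef_pos"][2]]))
E
```

```text
t: 4.05
eef_pos: [0.4383, -0.0364, 0.029]
tool_rot: [0.085, -0.086, -0.702, 0.702]
ft_force: [0.0, -0.2, 5.9]
finger_gap: 0.175
t: 4.92
eef_pos: [0.4365, -0.0359, 0.1772]
tool_rot: [-0.086, 0.084, 0.702, -0.702]
ft_force: [0.2, 0.2, -0.2]
finger_gap: 0.171
[ 0.43609701 -0.03579982  0.176486  ]
[ 4.390e+01  2.000e-01 -2.362e+02]
```

View pics/s3.png

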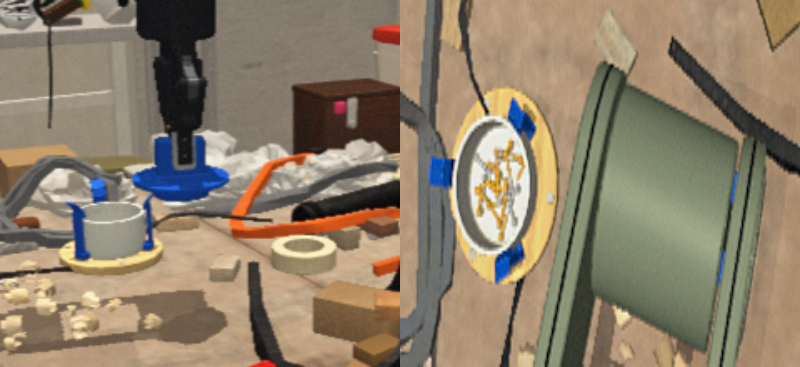

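```bash
cat > lid.py <<'E'
from h import *
im=env.get_image("side"); s=env.state(); T=s["eef_pos"]; Rm=rot(s["tool_rot"])
m=cv2.inRange(cv2.cvtColor(im["pixels"],cv2.COLOR_BGR2HSV),(100,150,40),(125,255,255))
u0,v0=proj(im,T).astype(int); m[:, :max(0,u0-60)]=0; m[:,u0+60:]=0; m[:max(0,v0-60)]=0; m[v0+60:]=0
c=max(cv2.findContours(m,cv2.RETR_EXTERNAL,cv2.CHAIN_APPROX_NONE)[0],key=cv2.contourArea)[:,0]
l,r=c[c[:,0].argmin()],c[c[:,0].argmax()]; x,y,w,h=cv2.boundingRect(c)
C=T-[0,0,.0125]; a=np.linspace(0,6.28,90)
E=np.array([proj(im,C+[.049*np.cos(t),.049*np.sin(t),0]) for t in a])
print("seen l,r",l,r,"pred l,r",E[E[:,0].argmin()],E[E[:,0].argmax()],"mm/px",98/np.ptp(E[:,0]))
print("right axis",rot(im["orientation"])[:,0].round(2),"T",T.round(4),"tilt",Rm[:,1].round(3), "F",s["ft_force"].round(1))
print("go tub",go([.45,.204,T[2]]))
E
python3 lid.py; python3 -m creep '[[4,0,-22,0,0,0,1],[6,0,-34,0,0,0,1],[7,0,-36,0,0,0,1],[7,0,-36,0,0,0,1],[7,0,-36,0,0,0,1],[7,0,-36,0,0,0,1],[6,0,-36,0,0,0,1],[0,0,0,0,0,0,1],[0,0,0,0,0,0,1]]'; python3 lid.py
```

```text
seen l,r [229 207] [286 208] pred l,r [229.17820168 208.22808715] [287.9984768  206.12159837] mm/px 1.666092173131795
right axis [ 0.84 -0.54 -0.  ] T [ 0.4362 -0.0358  0.1765] tilt [-0.004  0.001 -1.   ] F [ 0.6 -0.  -1. ]
go tub [ 4.400e+01  2.000e-01 -2.362e+02]
t: 6.2
eef_pos: [0.4505, 0.203, 0.1772]
tool_rot: [0.086, -0.084, -0.701, 0.702]
ft_force: [0.1, 0.9, 0.0]
finger_gap: 0.175
seen l,r [188 179] [235 180] pred l,r [188.07079677 180.43308608] [236.74659547 178.28893064] mm/px 2.013320841558585
right axis [ 0.84 -0.54 -0.  ] T [0.4507 0.2027 0.1774] tilt [-0.002 -0.001 -1.   ] F [-0.1  0.  -0.7]
go tub [ 1.   0.  -1.1]
```

```bash
python3 -m creep '[[0,15,0,0,0,0,1],[0,25,-1,0,0,0,1],[0,20,0,0,0,0,1],[0,10,0,0,0,0,1],[0,7,0,0,0,0,1],[0,0,0,0,0,0,1]]'; python3 lid.py; python3 - <<'E'
from h import *
im=env.get_image("side"); cv2.imwrite("pics/s4.png",cv2.resize(im["pixels"][140:270,140:310],(785,600)))
E
```

```text
t: 7.0
eef_pos: [0.4514, 0.2042, 0.101]
tool_rot: [0.085, -0.085, -0.702, 0.702]
ft_force: [0.1, 0.0, -0.7]
finger_gap: 0.172
seen l,r [192 214] [237 215] pred l,r [191.41330754 215.9856485 ] [238.8318049  213.30685599] mm/px 2.0667040388246236
right axis [ 0.84 -0.54 -0.  ] T [0.4519 0.2044 0.1016] tilt [ 0.001  0.    -1.   ] F [ 0.  -0.9 -0.9]
go tub [ 1.7 -0.   0.8]
```

View pics/s4.png

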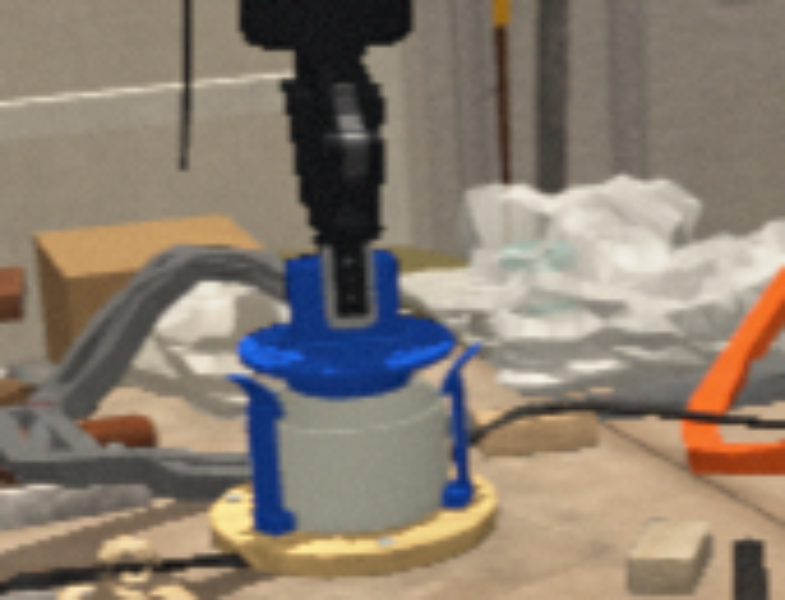

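The lid is right way up and level. It is centred over the tub within about 2 mm: lid crop 240–455, rim right edge 449, so both centres project to about 215 px. Lowering onto the clips.

```bash
python3 -m creep '[[1.5,4,0.5,0,0,0,1],[0,3,0,0,0,0,1],[0,3,0,0,0,0,1],[0,0,0,0,0,0,1]]' 90;  python3 -m creep '[[0,3,0,0,0,0,1],[0,2,0,0,0,0,1],[0,0,0,0,0,0,1]]'
```

```text
t: 7.6
eef_pos: [0.4507, 0.2049, 0.0916]
tool_rot: [-0.085, 0.086, 0.702, -0.701]
ft_force: [1.0, 2.4, 1.1]
finger_gap: 0.169
t: 7.98
eef_pos: [0.4509, 0.2051, 0.0868]
tool_rot: [-0.085, 0.086, 0.703, -0.701]
ft_force: [2.4, 3.5, 3.4]
finger_gap: 0.171
```

Side force (+2.4,+3.5 N) says the tub centre lies slightly further towards +x/+y. I'll ease over while pressing.

```bash
python3 -m creep '[[-0.5,0,-2,0,0,0,1],[0,2,0,0,0,0,1],[0,0,0,0,0,0,1]]';  python3 -m creep '[[0,2,0,0,0,0,1],[0,2,0,0,0,0,1],[0,0,0,0,0,0,1]]'
```

```text
t: 8.35
eef_pos: [0.4516, 0.2062, 0.0849]
tool_rot: [-0.085, 0.086, 0.702, -0.702]
ft_force: [1.5, 2.1, 5.4]
finger_gap: 0.171
t: 8.72
eef_pos: [0.4492, 0.2055, 0.0783]
tool_rot: [0.086, -0.084, -0.701, 0.703]
ft_force: [1.7, 1.4, -6.1]
finger_gap: 0.173
```

```bash
python3 -m creep '[[0,2,0,0,0,0,1],[0,1,0,0,0,0,1],[0,0,0,0,0,0,1]]';  python3 -m creep '[[0,2,0,0,0,0,1],[0,1,0,0,0,0,1],[0,0,0,0,0,0,1]]'; python3 - <<'E'
from h import *
im=env.get_image("side"); cv2.imwrite("pics/s5.png",cv2.resize(im["pixels"][140:270,140:310],(785,600),interpolation=cv2.INTER_CUBIC))
E
```

```text
t: 9.1
eef_pos: [0.4507, 0.2059, 0.0772]
tool_rot: [0.085, -0.085, -0.702, 0.702]
ft_force: [-0.0, -0.6, -0.5]
finger_gap: 0.171
t: 9.48
eef_pos: [0.451, 0.206, 0.077]
tool_rot: [0.085, -0.085, -0.702, 0.702]
ft_force: [-9.0, -3.0, 18.9]
finger_gap: 0.172
```

View pics/s5.png

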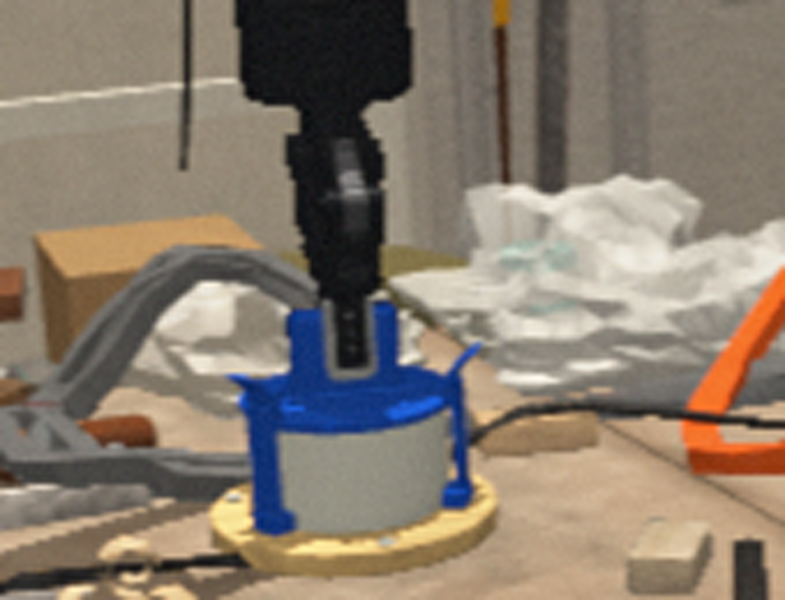

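The lid's disc lies flat on the rim with the clips over its edge. TCP is at 0.077, the expected home height, and it met a hard stop at 19 N. Relieving the press, opening part-way and rising.

```bash
python3 -m creep '[[0,-2,0,0,0,0,1],[0,-1,0,0,0,0,0.3],[0,0,0,0,0,0,0.2],[0,0,0,0,0,0,0.2],[0,0,0,0,0,0,0.2],[0,0,0,0,0,0,0.2]]' 20;  python3 -m creep '[[0,-10,0,0,0,0,0.2],[0,-25,0,0,0,0,0.2],[0,-40,0,0,0,0,0.2],[0,-40,0,0,0,0,0.2],[0,-20,0,0,0,0,0.2],[0,0,30,0,0,0,0.2],[0,0,50,0,0,0,0.2],[0,0,50,0,0,0,0.2],[0,0,30,0,0,0,0.2],[0,0,0,0,0,0,0.2]]'; python3 - <<'E'
from h import *
a=env.get_image("side")["pixels"][180:270,150:290]; b=env.get_image("top")["pixels"][235:325,110:250]
r=lambda i:cv2.resize(i,(800,514),interpolation=cv2.INTER_CUBIC)
cv2.imwrite("pics/e.png",np.vstack([cv2.resize(a,(466,300),interpolation=cv2.INTER_CUBIC),cv2.resize(b,(466,300),interpolation=cv2.INTER_CUBIC)]))
E
```

```text
t: 10.28
eef_pos: [0.4509, 0.2061, 0.0771]
tool_rot: [0.085, -0.085, -0.702, 0.702]
ft_force: [0.0, -0.5, -0.2]
finger_gap: 0.4
t: 11.52
eef_pos: [0.4125, 0.0494, 0.2131]
tool_rot: [0.086, -0.087, -0.702, 0.702]
ft_force: [-0.8, 0.5, 0.5]
finger_gap: 0.398
```

View pics/e.png

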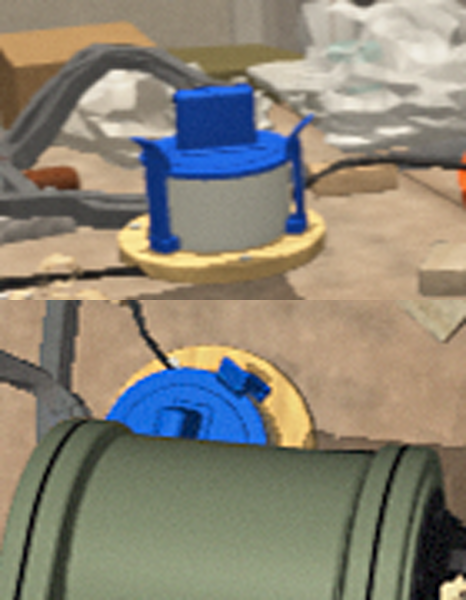

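The lid looks seated in the side view. The top view is half hidden by the arm, so I'll move clear for a full check.

```bash
python3 -m creep '[[0,-20,30,0,0,0,0.2],[0,-20,50,0,0,0,0.2],[0,-10,50,0,0,0,0.2],[0,0,50,0,0,0,0.2],[0,0,50,0,0,0,0.2],[0,0,50,0,0,0,0.2],[0,0,50,0,0,0,0.2],[0,0,30,0,0,0,0.2],[0,0,0,0,0,0,0.2],[0,0,0,0,0,0,0.2]]'; python3 - <<'E'
from h import *
im=env.get_image("top"); p=im["pixels"]; m=cv2.inRange(cv2.cvtColor(p,cv2.COLOR_BGR2HSV),(100,120,60),(125,255,255))
g=cv2.resize(p[245:320,110:220],(440,300),interpolation=cv2.INTER_CUBIC)
cv2.imwrite("pics/e2.png",np.hstack([cv2.resize(p,(400,300)),g[:, :400]]))
sd=env.get_image("side"); q=cv2.inRange(cv2.cvtColor(sd["pixels"],cv2.COLOR_BGR2HSV),(100,130,30),(125,255,255))
c=(.451,.205)
for z in(.062,.067,.107): print(z,proj(sd,[*c,z]).round(1))
E=np.array([proj(sd,[c[0]+.049*np.cos(t),c[1]+.049*np.sin(t),.062]) for t in np.linspace(0,6.28,90)]); print("home: disc lower edge row",E[:,1].max().round(1))
for u in(205,211,217,223,229): r=np.flatnonzero(q[190:250,u])+190; print(u,r.min(),r.max(), "pred low",E[(abs(E[:,0]-u)<2.5)][:,1].max().round(1))
E
```

```text
t: 12.88
eef_pos: [0.3273, -0.2977, 0.2621]
tool_rot: [-0.085, 0.085, 0.702, -0.702]
ft_force: [-0.0, 0.1, 0.0]
finger_gap: 0.399
0.062 [215.7 226.6]
0.067 [215.5 224.3]
0.107 [214.2 206.1]
home: disc lower edge row 233.9
205 207 233 pred low 233.8
211 206 233 pred low 233.9
217 206 233 pred low 233.8
223 205 232 pred low 233.1
229 219 230 pred low 232.3
```

View pics/e2.png

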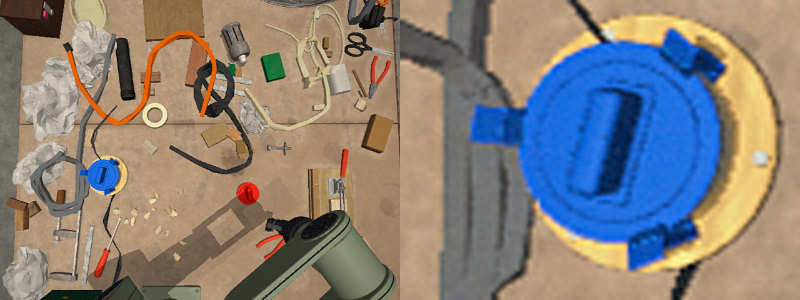

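The top view shows all three clips in their original places with their noses over the lid edge, and the red lid, tape and bolt unmoved. In the side view the disc's lower edge lies within about 2 px (4 mm) of the predicted home height. Handing in.

```bash
python3 -c "
from rig import env
env.finish_job(); print(env.state()['t'])"
```

```text
the job is handed in; nothing more can be done
the job is handed in; nothing more can be done
```

The blue lid is on the tub with all three clips over its edge, and the job is handed in at about 13 s of robot time. I picked the lid up by its grip bar and lowered it onto the clips. A small sideways correction was needed there, because the wrist showed a few newtons of side force. I then pressed until it snapped home, let go and moved the arm clear.

**Checks that agreed:**
- **Height while pressing:** the tool stopped hard at z = 0.077 m with about 19 N, which is the height expected with the lid home. The lid gave no force reading on release.
- **Side view:** the lower edge of the disc is within about 2 px (4 mm) of the predicted seated line. It follows that line evenly across, so the lid looks level. If it were only resting on the clips it would sit about 6 px higher.
- **Top view:** all three clips stand where they were at the start. Two noses clearly overlap the disc.
- **Bystanders:** the red lid, masking tape and wing bolt look unmoved.

**Less certain:** the third clip, on the tub's far left in the top view, is not as clearly visible over the disc. I judged it snapped from its unchanged position and the lid's height. No check failed.

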